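Seat a rail against the stop fence and slide the stop home

TASK

On the workbench a loose wooden rail lies in front of a stop fence. Using only pushes of the fingertips or the outside of the fingers, and without picking anything up, first push the rail flat against the long face of the fence; then push the sliding stop along its track until the rail sits snugly, with no gap, between the fixed end stop and the sliding stop, still flat to the fence. Leave the chisel, mallet, glue bottle and tumbler alone.

Things in the scene. Friction and masses are not known exactly. Their poses are not given: they have to be found in the camera images.
- fence: Fixed plywood L fence: batten 440 mm long (its y, from -240 to +200), 40 thick, 40 high plus 4 mm aluminium track on top; at the +y end a fixed end stop, 40 high, 30 thick, juts 70 mm towards the robot, its inner face at y = +170. Origin at bench height on the long face that looks to the robot; x points into the batten (away from the robot), z up. Position and yaw vary.
- corner (a point): Inner corner, at bench height, where the fence's long face meets the end stop's inner face; axes as fence. The space for the rail is at its -x, -y side.
- stop (a joint): Slide of the sliding stop along the fence, m: grows towards the end stop (fence +y); range 0 to 0.19, starts at 0.01 to 0.06. About 3 N of friction; stays where left. Reads 0.17 when the rail is tight between both stops.
- stop_face (a point): Centre of the sliding stop's face that looks to the end stop (fence +y), 30 mm up; axes as fence. The stop is a dark wooden block in front of the fence: 4 to 49 mm off the long face, 26 mm along fence y (the face to push is 26 mm to -y of this point), 4 to 60 mm above the bench. Its top arm reaches over the fence and bears a black knob, top 74 mm up.
- rail: Loose wooden rail lying flat, 180 mm long (its x), 60 wide (its y), 30 high, about 0.22 kg, two dowel holes and a pencil line on top. Origin: centre of the underside. Starts 80 to 130 mm in front of the long face, skewed up to 0.3 rad; its +x end is nearer the end stop, its +y side faces away from the fence (to the robot).
- chisel: Chisel lying behind the fence, 265 mm long along its x, up to 27 mm thick; origin under its middle. Leave alone.
- mallet: Wooden mallet lying on the bench, 248 mm long along its x, head 110 mm wide (its y) and 60 mm high at its +x end; origin under a point 90 mm from the middle of the head. Leave alone.
- glue: White glue bottle, 56 mm in diameter, 150 mm high, standing; origin under its centre. Leave alone.
- tumbler: Glass tumbler, 72 mm in diameter, 75 mm high, standing behind the fence; origin under its centre. Leave alone.

How it is judged:
By the outcome, as a careful person would: the job done as asked, in the order asked, and still so for the second after the job is handed in, with the robot touching nothing.
It also fails if it takes over 48 s, if anything falls off the work surface, if the arm or the gripper's body presses on something with over 40 N, if the wrist force passes 120 N, or if a joint passes its speed limit or range.

ROBOT

A 6-joint arm with a two-finger parallel gripper is mounted at the origin on the work surface. World frame = base frame: x ahead of the robot, y to its left, z up, the work surface at z = 0. Lengths are in m, angles in rad, forces in N, time in s.
With the tool pointing down it reaches from about 0.35 to 0.875 m from the base axis. Payload 15.5 kg.
Tool frame: the origin (TCP) lies midway between the tips of the shut fingers; the grasp point (between the pads) lies ctrl.grip_point_offset behind it (ctrl.grip_point_offset is the distance from the TCP to the grasp point, in m); z points along the fingers, x is the direction in which the jaws open and shut, and the axes are right-handed (so a half turn about z gives the same grasp; the last joint's range is limited). The gripper opens to 85 mm and grips with 20 to 120 N. Pads are 22 mm wide; open, the fingers measure 114 mm over their backs; the gripper's body (76 mm by 85 mm) begins 54 mm behind the grasp point. The pads swing forward as they close: fully open they stand 13 mm farther back than shut.
Start: joints at [-1.288, 0.494, 1.345, -0, 1.302, -0.096], TCP at [0.231, -0.581, 0.231] pointing down, gripper open.
Joint ranges: [-2.91, 2.91], [-0.82, 2.16], [0.22, 2.67], [-1.22, 4.37], [0.12, 2.79], [-3.08, 3.08]. Speed limits (rad/s): [1.89, 1.89, 2.57, 3.01, 3.01, 3.01].

INTERFACE

Orientations are given as a unit quaternion [w, x, y, z].
In Python, from station import ctrl gives the robot as it stands.
- The arm moves only by the tool play_rows, never from a script. Its argument "targets" is a list of rows, each an object of numbers: "claw": the finger opening in mm, from 0 to 85.4; "tx", "ty", "tz": the shift along the world's x, y, z in mm; "roll": the turn about the world's z in rad. In form: [{"claw": .., "tx": .., "ty": .., "tz": .., "roll": ..}, ...]. A call has 1 to 5 rows; each row shifts and turns the commanded pose from where the row before left it; what a row does not reach is not made up. A row lasts 1/10 s, in which the tool goes at most 50 mm and 8.59 degrees, less where a joint would pass 70% of its speed; a pose out of reach is approached as far as the arm can. A call is refused whole if a number of a shift passes 50 or a number of a turn 0.15, either way. A call with a gripper value outside its range is refused whole. The fingers move at their own pace and stop on an object; the grip force is fixed at half the most. Time passes only in rows, so rows that do not move let the fingers close. It gives the time, the measured TCP pose, the force and the opening at its end, in the units of the state.
- ctrl.read_state(): the state, without advancing time (a new reading comes with each control period).
- ctrl.grab_frame(name): name is "scene" or "top" or "wrist"; returns a dict with "color" (384x512x3 uint8, blue, green, red), "fx", "fy", "cx", "cy" (pixels), "eye" and "orientation" of the camera in the world; the wrist camera has in their place "tool_from_camera" (4x4, takes a point from camera to tool coordinates, whose origin is the TCP and whose axes are the tool frame's). Camera axes: x right, y up, looking along -z (the intrinsics and any distortion apply to the point x, -y, -z); pixel columns grow to the right and rows downward; lengths in m; the calibration is good to about 2 mm. A picture is of the moment at which its call begins: read the wrist's pose just before it. There is no depth.
- ctrl.job_done(): hands the job in, once; it reports no verdict.
The state is a dict: "time_s": time; "qpos": joint angles; "joint_velocities": joint speeds; "joint_torque": joint torques, N m; "tcp_pos": TCP position; "eef_rot": TCP orientation; "ft_force": force on the tool from outside, world axes, zero at the start; "torque": the same for the moment, N m; "grip_width": finger opening in m.
Only numpy, scipy, OpenCV 4.12 (cv2) and the standard library are available. Lean on these libraries where they do the work, as an engineer would, in place of code of your own. Each camera call takes 0.05 s, during which the arm holds its last target. There are 200 camera calls.

## Working session

There is one attempt and no reset: what is moved stays moved. The work goes in short steps, Python scripts to look and compute and a tool call to move; the robot and the scene stay as the last step left them, time stands still between calls to the robot, and variables do not carry over. Pictures are saved under pics/ and viewed, about 8 in all and at most 12, crops included, and the job is handed in when it is done.

Besides the shell and the picture viewer there is one more tool, called as a command line: name --argument value ..., lists and objects as JSON in quotes. play_rows: Moves the arm, as the interface text tells. Its arguments: {"type":"object","properties":{"targets":{"type":"array","items":{"type":"object","properties":{"claw":{"type":"number"},"tx":{"type":"number"},"ty":{"type":"number"},"tz":{"type":"number"},"roll":{"type":"number"}}}}},"required":["targets"]}

```bash
mkdir -p pics; cat > h.py <<'E'
import numpy as np, cv2
from scipy.spatial.transform import Rotation as R
from station import ctrl
def rot(o):
    o=np.array(o); return o if o.shape==(3,3) else R.from_quat(o[[1,2,3,0]]).as_matrix()
def ray(f,u,v,z):
    d=rot(f["orientation"])@np.array([(u-f["cx"])/f["fx"],-(v-f["cy"])/f["fy"],-1])
    e=np.array(f["eye"]); return e+d*(z-e[2])/d[2]
E
python3 - <<'E'
from h import *
s=ctrl.read_state(); print(s)
for n in("top","scene"):
    f=ctrl.grab_frame(n); cv2.imwrite(f"pics/{n}0.png",f["color"]); print({k:v for k,v in f.items() if k!="color"})
    np.save(n+"0.npy",{k:v for k,v in f.items()},allow_pickle=True)
    if n=="top": cv2.imwrite("pics/top0.png",cv2.resize(f["color"],(800,600)))
E
```

```text
{'time_s': 0.0, 'qpos': array([-1.28749656e+00,  4.94180060e-01,  1.34614582e+00,  1.02731992e-05,
        1.30249438e+00, -9.55022092e-02]), 'joint_velocities': array([ 0.00167894, -0.00078294,  0.00063959, -0.00140077, -0.00011042,
        0.00025698]), 'joint_torque': array([-2.45748146e-03, -8.82160091e+01, -3.83873749e+01, -4.75999987e-04,
        9.74018272e-03,  6.15682545e-07]), 'tcp_pos': array([ 0.23103189, -0.58033811,  0.23069722]), 'eef_rot': array([-3.95231137e-04,  8.27588241e-01, -5.61335307e-01, -4.69647561e-04]), 'ft_force': array([-0.13249955,  0.32789078, -0.18659178]), 'torque': array([ 0.0193984 , -0.01281111,  0.04414925]), 'grip_width': 0.08538824431764759}
{'fx': 380.7958156419309, 'fy': 380.7958156419309, 'cx': 254.46761374486957, 'cy': 195.4509212662703, 'eye': array([0.54016799, 0.02945351, 0.98324084]), 'orientation': array([ 0.71710903,  0.02727375, -0.03187802, -0.69569719])}
{'fx': 459.2129302166467, 'fy': 459.2129302166467, 'cx': 254.24997859715572, 'cy': 190.18694873551044, 'eye': array([1.36665162, 0.68213988, 0.78749435]), 'orientation': array([0.36827956, 0.18587744, 0.41847077, 0.80913655])}
```

View pics/top0.png

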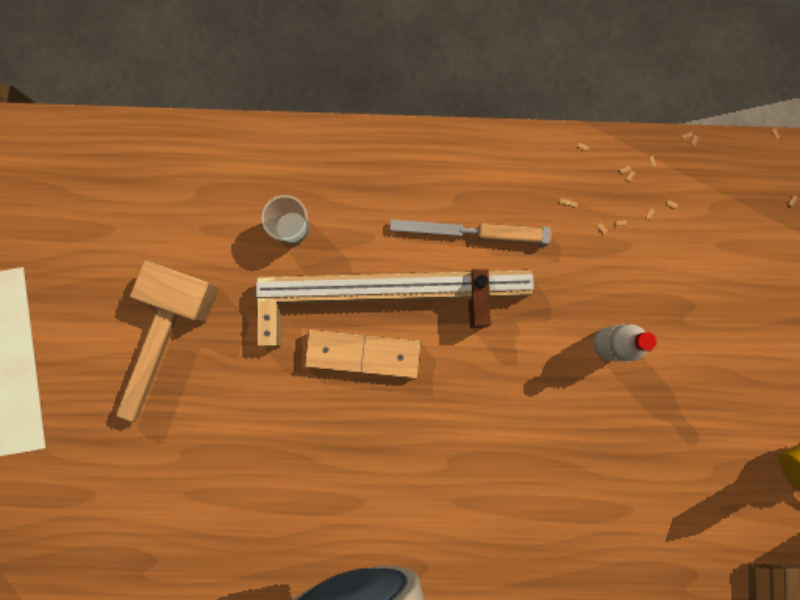

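View pics/scene0.png

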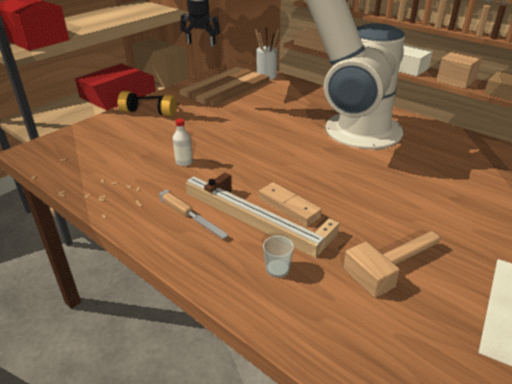

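The top view (x up, y left) shows the fence at about (257–533, 270–300). The end stop is at its left end (267, 325), the sliding stop at (481, 300), and the rail at (305–420, 330–378). The scene view agrees. I'll crop for finer pixels.

```bash
python3 - <<'E'
from h import *
f=np.load("top0.npy",allow_pickle=True).item()
c=f["color"][165:250,155:355]; cv2.imwrite("pics/crop.png",cv2.resize(c,(800,340),interpolation=cv2.INTER_CUBIC))
for n,u,v,z in [("rail TL",308,331,.03),("TR",421,341,.03),("BR",418,378,.03),("BL",306,372,.03),("glue",600,345,0.0)]:
    print(n,ray(f,u*.64,v*.64,z).round(4))
E
```

```text
rail TL [0.5747 0.1665 0.03  ]
TR [ 0.5642 -0.0147  0.03  ]
BR [ 0.5053 -0.0115  0.03  ]
BL [0.5094 0.1669 0.03  ]
glue [ 0.5673 -0.3122  0.    ]
```

View pics/crop.png

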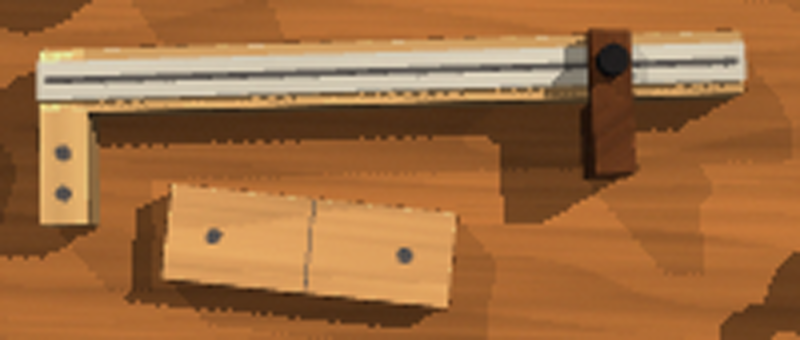

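Crop readings: the batten's front edge runs (92,111)–(745,94), and the end stop's inner face is at about (89,112–224). The stop's top spans x 588–636 with its front at y 176. The rail's corners are (173,184), (456,213), (448,307) and (164,279).

```bash
cat >> h.py <<'E'
def crop(f,u,v,z): return ray(f,155+(u-1.5)/4,165+(v-1.5)/4,z)[:2]
E
python3 - <<'E'
from h import *
f=np.load("top0.npy",allow_pickle=True).item()
c=lambda u,v,z:crop(f,u,v,z)
a,b=c(45,79,.044),c(738,61,.044); d=(a-b)/np.linalg.norm(a-b); print("track",a,b,"yaw",np.arctan2(-d[0],d[1]))
e1,e2=c(92,111,.04),c(745,94,.04); d2=(e1-e2)/np.linalg.norm(e1-e2); print("front",e1,e2,np.arctan2(-d2[0],d2[1]),np.linalg.norm(e1-e2))
print("endstop inner",c(89,114,.04),c(90,224,.04),"outer tip",c(40,224,.04))
print("stop +y top",c(590,172,.06),"-y",c(635,172,.06), "knob",c(612,61,.074))
P=np.array([c(173,184,.03),c(456,213,.03),c(448,307,.03),c(164,279,.03)]);print("rail",P,P.mean(0),np.linalg.norm(P-np.roll(P,-1,0),axis=1))
r=P[0]-P[1]; print("rail yaw vs +y",np.arctan2(-r[0],r[1]))
yaw=np.arctan2(-d[0],d[1]); ex=np.array([np.cos(yaw),np.sin(yaw)]);ey=np.array([-ex[1],ex[0]])
o=c(89,114,.04)
o=o+ex*((e1-o)@ex)
print("corner",o,"ex",ex,"ey",ey)
for n,p in [("c",P.mean(0)),*zip("0123",P),("stop+",c(590,172,.06)),("stop-",c(635,172,.06)),("front2",e2),("tipES",c(90,224,.04))]: print(n,((p-o)@ex).round(4),((p-o)@ey+.17).round(4))
q=ctrl.read_state(); t=R.from_quat(q["eef_rot"][[1,2,3,0]]).as_matrix(); print(t.round(3))
E
```

```text
track [0.63982563 0.24466896] [ 0.66435472 -0.18485942] yaw 0.057045071504537394
front [0.62118322 0.21548333] [ 0.64429605 -0.1903788 ] 0.05688605365243915 0.40651971338522275
endstop inner [0.61925784 0.21725441] [0.55119485 0.2134388 ] outer tip [0.55026738 0.24422187]
stop +y top [ 0.59157258 -0.09199534] -y [ 0.59240377 -0.11934197] knob [ 0.65803718 -0.10209424]
rail [[ 0.57780641  0.16477013]
 [ 0.56504746 -0.01262975]
 [ 0.50654227 -0.00922413]
 [ 0.51859003  0.16785529]] [0.54199654 0.07769289] [0.17785812 0.05860423 0.17748878 0.05929669]
rail yaw vs +y -0.07179834880212142
corner [0.62107614 0.21735825] ex [0.99837337 0.05701414] ey [-0.05701414  0.99837337]
c -0.0869 0.0351
0 -0.0462 0.12
1 -0.0691 -0.0564
2 -0.1273 -0.0497
3 -0.1051 0.1264
stop+ -0.0471 -0.1372
stop- -0.0478 -0.1645
front2 -0.0001 -0.2384
tipES -0.07 0.1701
[[ 0.37  -0.929 -0.   ]
 [-0.929 -0.37   0.001]
 [-0.001 -0.    -1.   ]]
```

play_rows --targets '[{"claw": 85, "tx": 15, "ty": 43, "tz": 0, "roll": -0.07}, {"claw": 85, "tx": 15, "ty": 43, "tz": 0, "roll": -0.07}, {"claw": 85, "tx": 15, "ty": 43, "tz": 0, "roll": -0.07}, {"claw": 85, "tx": 15, "ty": 43, "tz": 0, "roll": -0.07}, {"claw": 85, "tx": 15, "ty": 43, "tz": 0, "roll": -0.042}]'

```text
time_s: 0.6
tcp_pos: [0.3062, -0.3638, 0.2311]
eef_rot: [-0.0, 0.726, -0.688, -0.0]
ft_force: [1.6, -0.6, -0.7]
grip_width: 0.085
```

play_rows --targets '[{"claw": 85, "tx": 15, "ty": 43, "tz": 0, "roll": 0}, {"claw": 85, "tx": 15, "ty": 43, "tz": 0, "roll": 0}, {"claw": 85, "tx": 15, "ty": 43, "tz": 0, "roll": 0}, {"claw": 85, "tx": 15, "ty": 43, "tz": 0, "roll": 0}, {"claw": 85, "tx": 15, "ty": 43, "tz": 0, "roll": 0}]'

```text
time_s: 1.1
tcp_pos: [0.3812, -0.1489, 0.2313]
eef_rot: [-0.0, 0.727, -0.687, -0.0]
ft_force: [1.5, -0.5, -0.2]
grip_width: 0.0847
```

play_rows --targets '[{"claw": 85, "tx": 15, "ty": 43, "tz": 0, "roll": 0}, {"claw": 85, "tx": 15, "ty": 43, "tz": 0, "roll": 0}, {"claw": 85, "tx": 15, "ty": 43, "tz": 0, "roll": 0}, {"claw": 85, "tx": 15, "ty": 43, "tz": 0, "roll": 0}, {"claw": 85, "tx": 0, "ty": 0, "tz": 0, "roll": 0}]'

```text
time_s: 1.6
tcp_pos: [0.4421, 0.0257, 0.2312]
eef_rot: [-0.001, 0.729, -0.685, -0.0]
ft_force: [-0.3, -0.0, -0.4]
grip_width: 0.0853
```

```bash
cat >> h.py <<'E'
yaw=.057; ex=np.array([np.cos(yaw),np.sin(yaw)]);ey=np.array([-ex[1],ex[0]]); o=np.array([.62108,.21736])
def st():
    s=ctrl.read_state(); p=s["tcp_pos"]; x=rot(s["eef_rot"])[:,0]
    print("t",round(s["time_s"],2),"tcp",p.round(4),"fence",((p[:2]-o)@ex).round(4),((p[:2]-o)@ey+.17).round(4),"xang",np.arctan2(x[1],x[0]).round(4),"F",s["ft_force"].round(1),s["grip_width"].round(3))
E
python3 -c "
from h import *
st();print(ctrl.grip_point_offset)"
```

```text
Traceback (most recent call last):
  File "h.py", line 13, in st
    print("t",round(s["time_s"],2),"tcp",p.round(4),"fence",((p[:2]-o)@ex).round(4),((p[:2]-o)@ey+.17).round(4),"xang",np.arctan2(x[1],x[0]).round(4),"F",s["ft_force"].round(1),s["grip_width"].round(3))
                                                                                                                                                                                 ^^^^^^^^^^^^^^^^^^^^^
AttributeError: 'float' object has no attribute 'round'
```

play_rows --targets '[{"claw": 85, "tx": 13, "ty": 47, "tz": 0, "roll": -0.005}, {"claw": 85, "tx": 0, "ty": 0, "tz": -50, "roll": 0}, {"claw": 85, "tx": 0, "ty": 0, "tz": -50, "roll": 0}, {"claw": 85, "tx": 0, "ty": 0, "tz": -50, "roll": 0}, {"claw": 85, "tx": 0, "ty": 0, "tz": 0, "roll": 0}]'

```text
time_s: 2.1
tcp_pos: [0.4506, 0.0679, 0.0767]
eef_rot: [0.004, 0.725, -0.689, -0.004]
ft_force: [0.8, 0.4, 0.6]
grip_width: 0.085
```

```bash
sed -i 's/s\["grip_width"\].round(3)/round(s["grip_width"],3)/' h.py
python3 -c "
from h import *
st();print(ctrl.grip_point_offset)"
```

```text
t 2.1 tcp [0.4506 0.0679 0.0767] fence -0.1787 0.0305 xang -1.5192 F [0.8 0.4 0.6] 0.085
0.0187
```

play_rows --targets '[{"claw": 85, "tx": 0, "ty": 3, "tz": -35, "roll": 0}, {"claw": 85, "tx": 0, "ty": 0, "tz": -20, "roll": 0}, {"claw": 85, "tx": 0, "ty": 0, "tz": -10, "roll": 0}, {"claw": 85, "tx": 0, "ty": 0, "tz": -6, "roll": 0.003}, {"claw": 85, "tx": 0, "ty": 0, "tz": 0, "roll": 0}]'

```text
time_s: 2.6
tcp_pos: [0.4547, 0.0712, 0.0111]
eef_rot: [-0.0, 0.726, -0.687, 0.0]
ft_force: [-0.3, 0.3, 0.8]
grip_width: 0.085
```

```bash
python3 -c "
from h import *
st()
f=ctrl.grab_frame('scene');cv2.imwrite('pics/s1.png',cv2.resize(f['color'][130:290,150:400],(800,512)))
st()"
```

```text
t 2.6 tcp [0.4547 0.0712 0.0111] fence -0.1745 0.0335 xang -1.516 F [-0.3  0.3  0.8] 0.085
t 2.65 tcp [0.4547 0.0712 0.0113] fence -0.1744 0.0336 xang -1.5161 F [0.6 0.  0.1] 0.085
```

View pics/s1.png

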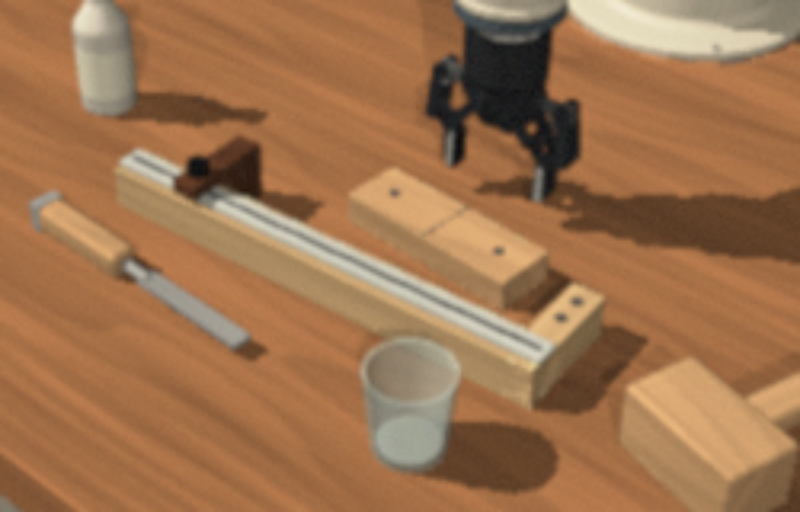

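The open gripper stands behind the rail, with its tips at about (450,160) and (540,195) in the crop, clear of everything. I'll lower it 10 mm and push.

play_rows --targets '[{"claw": 85, "tx": 0, "ty": 0, "tz": -10, "roll": 0}, {"claw": 85, "tx": 15, "ty": 1, "tz": 0, "roll": 0}, {"claw": 85, "tx": 10, "ty": 0.6, "tz": 0, "roll": 0.002}, {"claw": 85, "tx": 6, "ty": 0.3, "tz": 0, "roll": 0}, {"claw": 85, "tx": 6, "ty": 0.3, "tz": 0, "roll": 0}]'

```text
time_s: 3.15
tcp_pos: [0.4915, 0.0735, 0.0003]
eef_rot: [-0.0, 0.727, -0.687, 0.0]
ft_force: [-0.4, 0.1, 0.4]
grip_width: 0.0848
```

play_rows --targets '[{"claw": 85, "tx": 6, "ty": 0.3, "tz": 0, "roll": 0}, {"claw": 85, "tx": 6, "ty": 0.4, "tz": 0, "roll": 0}, {"claw": 85, "tx": 6, "ty": 0.3, "tz": 0, "roll": 0}, {"claw": 85, "tx": 6, "ty": 0.4, "tz": 0, "roll": 0}, {"claw": 85, "tx": 6, "ty": 0.3, "tz": 0, "roll": 0}]'

```text
time_s: 3.65
tcp_pos: [0.5214, 0.0753, 0.0003]
eef_rot: [0.0, 0.727, -0.687, -0.0]
ft_force: [-1.4, 0.0, 2.4]
grip_width: 0.0851
```

play_rows --targets '[{"claw": 85, "tx": 6, "ty": 0.3, "tz": 0, "roll": 0}, {"claw": 85, "tx": 6, "ty": 0.4, "tz": 0, "roll": 0}, {"claw": 85, "tx": 6, "ty": 0.3, "tz": 0, "roll": 0}, {"claw": 85, "tx": 4, "ty": 0.2, "tz": 0, "roll": 0}, {"claw": 85, "tx": 0, "ty": 0, "tz": 0, "roll": 0}]'

```text
time_s: 4.15
tcp_pos: [0.544, 0.0764, 0.0003]
eef_rot: [-0.0, 0.727, -0.687, 0.0]
ft_force: [-0.3, 0.3, -0.4]
grip_width: 0.0846
```

```bash
python3 -c "
from h import *
st()
f=ctrl.grab_frame('top');cv2.imwrite('pics/t1.png',cv2.resize(f['color'][165:250,155:355],(800,340),interpolation=2))"
```

```text
t 4.15 tcp [5.44e-01 7.64e-02 3.00e-04] fence -0.0849 0.0337 xang -1.514 F [-0.3  0.3 -0.4] 0.085
```

View pics/t1.png

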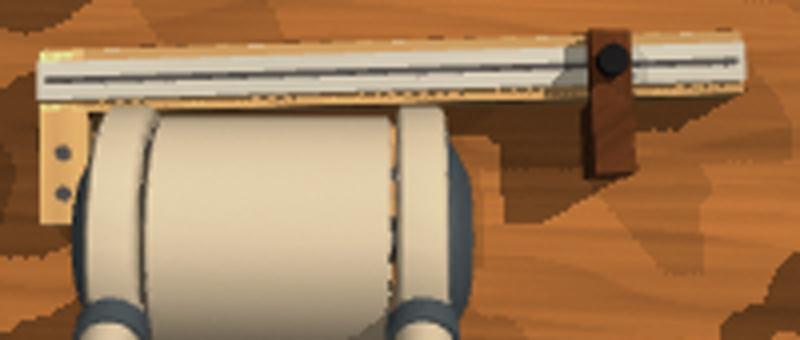

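The arm hides the rail from above, and the stop hasn't moved. I'll go on slowly and watch the force.

play_rows --targets '[{"claw": 85, "tx": 2, "ty": 0.1, "tz": 0, "roll": 0}, {"claw": 85, "tx": 2, "ty": 0.1, "tz": 0, "roll": 0}, {"claw": 85, "tx": 2, "ty": 0.1, "tz": 0, "roll": 0}, {"claw": 85, "tx": 2, "ty": 0.1, "tz": 0, "roll": 0}]'

```text
time_s: 4.6
tcp_pos: [0.5512, 0.0768, 0.0002]
eef_rot: [0.0, 0.727, -0.687, -0.0]
ft_force: [-1.8, 0.1, -0.2]
grip_width: 0.0849
```

play_rows --targets '[{"claw": 85, "tx": 1, "ty": 0.1, "tz": 0, "roll": 0}, {"claw": 85, "tx": 1, "ty": 0, "tz": 0, "roll": 0}]'

```text
time_s: 4.8
tcp_pos: [0.5531, 0.0769, 0.0003]
eef_rot: [0.0, 0.727, -0.687, -0.0]
ft_force: [-2.3, -0.1, 0.8]
grip_width: 0.0852
```

play_rows --targets '[{"claw": 85, "tx": 1, "ty": 0.1, "tz": 0, "roll": 0}, {"claw": 85, "tx": 1, "ty": 0, "tz": 0, "roll": 0}]'

```text
time_s: 5.0
tcp_pos: [0.5552, 0.077, 0.0003]
eef_rot: [0.0, 0.727, -0.687, -0.0]
ft_force: [-1.8, -0.4, -0.0]
grip_width: 0.0849
```

play_rows --targets '[{"claw": 85, "tx": 1, "ty": 0.1, "tz": 0, "roll": 0}, {"claw": 85, "tx": 1, "ty": 0, "tz": 0, "roll": 0}]'

```text
time_s: 5.2
tcp_pos: [0.5569, 0.0771, 0.0002]
eef_rot: [0.0, 0.727, -0.687, -0.0]
ft_force: [-6.6, 0.1, 4.0]
grip_width: 0.0846
```

play_rows --targets '[{"claw": 85, "tx": 1, "ty": 0.1, "tz": 0, "roll": 0}, {"claw": 85, "tx": 0, "ty": 0, "tz": 0, "roll": 0}]'

```text
time_s: 5.4
tcp_pos: [0.5568, 0.0771, 0.0002]
eef_rot: [0.001, 0.727, -0.687, -0.001]
ft_force: [-7.7, -0.8, 4.7]
grip_width: 0.0847
```

play_rows --targets '[{"claw": 85, "tx": 1, "ty": 0.1, "tz": 0, "roll": 0}, {"claw": 85, "tx": 0, "ty": 0, "tz": 0, "roll": 0}]'

```text
time_s: 5.6
tcp_pos: [0.5569, 0.0771, 0.0001]
eef_rot: [0.002, 0.727, -0.687, -0.001]
ft_force: [-12.6, -2.4, 8.4]
grip_width: 0.0853
```

Contact with the fence: the force rose to 12 N with no further motion. I'll retreat, lift, and move over behind the stop.

play_rows --targets '[{"claw": 85, "tx": -12, "ty": -0.7, "tz": 0, "roll": 0}, {"claw": 85, "tx": -25, "ty": -1.4, "tz": 0, "roll": 0}, {"claw": 85, "tx": 0, "ty": 0, "tz": 45, "roll": 0}, {"claw": 40, "tx": 0, "ty": 0, "tz": 45, "roll": 0}, {"claw": 0, "tx": 0, "ty": 0, "tz": 35, "roll": 0}]'

```text
time_s: 6.1
tcp_pos: [0.5227, 0.0752, 0.1277]
eef_rot: [-0.001, 0.727, -0.687, 0.001]
ft_force: [-0.7, -0.2, -0.0]
grip_width: 0.0586
```

play_rows --targets '[{"claw": 0, "tx": 16, "ty": -42, "tz": 0, "roll": 0}, {"claw": 0, "tx": 16, "ty": -42, "tz": 0, "roll": 0}, {"claw": 0, "tx": 16, "ty": -42, "tz": 0, "roll": 0}, {"claw": 0, "tx": 16, "ty": -42, "tz": 0, "roll": 0}, {"claw": 0, "tx": 16, "ty": -42, "tz": 0, "roll": 0}]'

```text
time_s: 6.6
tcp_pos: [0.6029, -0.1368, 0.1255]
eef_rot: [-0.0, 0.727, -0.687, 0.0]
ft_force: [1.0, 0.5, 1.0]
grip_width: 0.0
```

play_rows --targets '[{"claw": 0, "tx": 13, "ty": -36, "tz": 0, "roll": 0}, {"claw": 0, "tx": 0, "ty": 0, "tz": 0, "roll": 0}, {"claw": 0, "tx": 0, "ty": 0, "tz": 0, "roll": 0}]'

```text
time_s: 6.9
tcp_pos: [0.6152, -0.1716, 0.1251]
eef_rot: [-0.0, 0.726, -0.687, 0.0]
ft_force: [0.2, 0.4, 0.1]
grip_width: 0.0002
```

```bash
python3 -c "
from h import *
st()
f=ctrl.grab_frame('top');cv2.imwrite('pics/t2.png',cv2.resize(f['color'][165:250,155:355],(800,340),interpolation=2))"
```

```text
t 6.9 tcp [ 0.6152 -0.1716  0.1251] fence -0.028 -0.218 xang -1.5156 F [0.2 0.4 0.1] 0.0
```

View pics/t2.png

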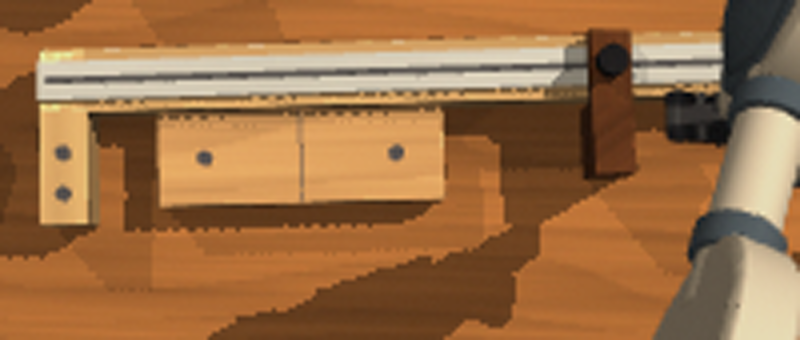

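The rail is parallel to the fence: its near edge runs (160,207)–(443,200), the same slope as the batten's. It sits about 45 mm short of the end stop. Next I'll lower the shut fingers and push the stop.

play_rows --targets '[{"claw": 0, "tx": 0, "ty": 0, "tz": -45, "roll": 0}, {"claw": 0, "tx": 0, "ty": 0, "tz": -40, "roll": 0}, {"claw": 0, "tx": 0, "ty": 0, "tz": -17, "roll": 0}, {"claw": 0, "tx": 0, "ty": 0, "tz": 0, "roll": 0}, {"claw": 0, "tx": -1, "ty": 15, "tz": 0, "roll": 0}]'

```text
time_s: 7.45
tcp_pos: [0.6145, -0.1559, 0.0239]
eef_rot: [-0.0, 0.727, -0.687, 0.0]
ft_force: [0.2, -0.8, 0.2]
grip_width: -0.0003
```

play_rows --targets '[{"claw": 0, "tx": -0.5, "ty": 8, "tz": 0, "roll": 0}, {"claw": 0, "tx": -0.3, "ty": 5, "tz": 0, "roll": 0}, {"claw": 0, "tx": -0.3, "ty": 5, "tz": 0, "roll": 0}, {"claw": 0, "tx": -0.3, "ty": 5, "tz": 0, "roll": 0}, {"claw": 0, "tx": -0.3, "ty": 5, "tz": 0, "roll": 0}]'

```text
time_s: 7.95
tcp_pos: [0.6128, -0.1278, 0.0237]
eef_rot: [-0.0, 0.727, -0.687, 0.001]
ft_force: [0.2, -4.8, 2.6]
grip_width: 0.0001
```

play_rows --targets '[{"claw": 0, "tx": -0.3, "ty": 5, "tz": 0, "roll": 0}, {"claw": 0, "tx": -0.3, "ty": 5, "tz": 0, "roll": 0}, {"claw": 0, "tx": -0.3, "ty": 5, "tz": 0, "roll": 0}, {"claw": 0, "tx": -0.3, "ty": 5, "tz": 0, "roll": 0}, {"claw": 0, "tx": -0.3, "ty": 5, "tz": 0, "roll": 0}]'

```text
time_s: 8.45
tcp_pos: [0.6111, -0.1024, 0.0233]
eef_rot: [-0.0, 0.727, -0.687, 0.0]
ft_force: [2.7, -3.3, 1.8]
grip_width: -0.0
```

```bash
python3 -c "
from h import *
st()"
```

```text
t 8.45 tcp [ 0.6111 -0.1024  0.0233] fence -0.0282 -0.1487 xang -1.514 F [ 2.7 -3.3  1.8] -0.0
```

play_rows --targets '[{"claw": 0, "tx": -0.4, "ty": 7, "tz": 0, "roll": 0}, {"claw": 0, "tx": -0.4, "ty": 7, "tz": 0, "roll": 0}, {"claw": 0, "tx": -0.4, "ty": 7, "tz": 0, "roll": 0}, {"claw": 0, "tx": -0.4, "ty": 7, "tz": 0, "roll": 0}, {"claw": 0, "tx": -0.4, "ty": 7, "tz": 0, "roll": 0}]'

```text
time_s: 8.95
tcp_pos: [0.6089, -0.0671, 0.0233]
eef_rot: [-0.0, 0.727, -0.687, -0.0]
ft_force: [2.7, -3.0, 0.2]
grip_width: 0.0001
```

play_rows --targets '[{"claw": 0, "tx": -0.3, "ty": 5, "tz": 0, "roll": 0}, {"claw": 0, "tx": -0.3, "ty": 5, "tz": 0, "roll": 0}, {"claw": 0, "tx": -0.3, "ty": 5, "tz": 0, "roll": 0}, {"claw": 0, "tx": -0.3, "ty": 5, "tz": 0, "roll": 0}, {"claw": 0, "tx": -0.3, "ty": 5, "tz": 0, "roll": 0}]'

```text
time_s: 9.45
tcp_pos: [0.6074, -0.0425, 0.0233]
eef_rot: [0.0, 0.727, -0.687, 0.0]
ft_force: [3.1, -3.9, -0.3]
grip_width: -0.0004
```

play_rows --targets '[{"claw": 0, "tx": -0.3, "ty": 5, "tz": 0, "roll": 0}, {"claw": 0, "tx": -0.3, "ty": 5, "tz": 0, "roll": 0}, {"claw": 0, "tx": -0.3, "ty": 5, "tz": 0, "roll": 0}, {"claw": 0, "tx": -0.3, "ty": 5, "tz": 0, "roll": 0}, {"claw": 0, "tx": -0.2, "ty": 3, "tz": 0, "roll": 0}]'

```text
time_s: 9.95
tcp_pos: [0.606, -0.0194, 0.0233]
eef_rot: [0.0, 0.727, -0.687, 0.0]
ft_force: [3.3, -3.1, -0.4]
grip_width: -0.0004
```

```bash
python3 -c "
from h import *
st()"
```

```text
t 9.95 tcp [ 0.606  -0.0194  0.0233] fence -0.0285 -0.0656 xang -1.5139 F [ 3.3 -3.1 -0.4] -0.0
```

15 mm to go. I'll slow down and watch the force.

play_rows --targets '[{"claw": 0, "tx": -0.2, "ty": 3, "tz": 0, "roll": 0}, {"claw": 0, "tx": -0.2, "ty": 3, "tz": 0, "roll": 0}, {"claw": 0, "tx": -0.1, "ty": 2, "tz": 0, "roll": 0}, {"claw": 0, "tx": -0.1, "ty": 2, "tz": 0, "roll": 0}]'

```text
time_s: 10.35
tcp_pos: [0.6055, -0.0097, 0.0233]
eef_rot: [0.0, 0.727, -0.687, 0.0]
ft_force: [3.6, -4.0, 0.1]
grip_width: 0.0002
```

play_rows --targets '[{"claw": 0, "tx": -0.1, "ty": 1, "tz": 0, "roll": 0}, {"claw": 0, "tx": 0, "ty": 1, "tz": 0, "roll": 0}]'

```text
time_s: 10.55
tcp_pos: [0.6054, -0.0077, 0.0233]
eef_rot: [0.0, 0.727, -0.687, 0.0]
ft_force: [2.3, -4.9, 0.2]
grip_width: 0.0001
```

play_rows --targets '[{"claw": 0, "tx": -0.1, "ty": 1, "tz": 0, "roll": 0}, {"claw": 0, "tx": 0, "ty": 1, "tz": 0, "roll": 0}]'

```text
time_s: 10.75
tcp_pos: [0.6053, -0.0058, 0.0233]
eef_rot: [0.0, 0.727, -0.687, 0.0]
ft_force: [2.4, -5.1, 1.1]
grip_width: 0.0
```

play_rows --targets '[{"claw": 0, "tx": -0.1, "ty": 1, "tz": 0, "roll": 0}, {"claw": 0, "tx": 0, "ty": 1, "tz": 0, "roll": 0}]'

```text
time_s: 10.95
tcp_pos: [0.6051, -0.0038, 0.0233]
eef_rot: [0.0, 0.727, -0.687, 0.0]
ft_force: [3.0, -4.5, 0.8]
grip_width: -0.0001
```

play_rows --targets '[{"claw": 0, "tx": -0.1, "ty": 1, "tz": 0, "roll": 0}, {"claw": 0, "tx": 0, "ty": 0, "tz": 0, "roll": 0}]'

```text
time_s: 11.15
tcp_pos: [0.6051, -0.0027, 0.0233]
eef_rot: [0.0, 0.727, -0.687, 0.0]
ft_force: [3.4, -4.0, 0.7]
grip_width: -0.0003
```

play_rows --targets '[{"claw": 0, "tx": -0.1, "ty": 1, "tz": 0, "roll": 0}, {"claw": 0, "tx": 0, "ty": 0, "tz": 0, "roll": 0}]'

```text
time_s: 11.35
tcp_pos: [0.6051, -0.0026, 0.0233]
eef_rot: [0.0, 0.727, -0.687, 0.001]
ft_force: [2.3, -14.1, 0.2]
grip_width: 0.0003
```

```bash
python3 -c "
from h import *
st()"
```

```text
t 11.35 tcp [ 0.6051 -0.0026  0.0233] fence -0.0285 -0.0487 xang -1.5139 F [  2.3 -14.1   0.2] 0.0
```

The stop went solid where expected, with 14 N and no motion. I'll back off, lift clear and look.

play_rows --targets '[{"claw": 0, "tx": 0.3, "ty": -5, "tz": 0, "roll": 0}, {"claw": 0, "tx": 1.5, "ty": -25, "tz": 0, "roll": 0}, {"claw": 0, "tx": 0, "ty": 0, "tz": 45, "roll": 0}, {"claw": 0, "tx": 0, "ty": 0, "tz": 45, "roll": 0}, {"claw": 0, "tx": 0, "ty": -45, "tz": 0, "roll": 0}]'

```text
time_s: 11.85
tcp_pos: [0.609, -0.0739, 0.1185]
eef_rot: [-0.002, 0.728, -0.685, 0.002]
ft_force: [1.2, -1.3, -0.8]
grip_width: 0.0001
```

play_rows --targets '[{"claw": 0, "tx": 0, "ty": -45, "tz": 0, "roll": 0}, {"claw": 0, "tx": 0, "ty": -45, "tz": 0, "roll": 0}, {"claw": 0, "tx": 0, "ty": -35, "tz": 0, "roll": 0}, {"claw": 0, "tx": 0, "ty": 0, "tz": 0, "roll": 0}]'

```text
time_s: 12.25
tcp_pos: [0.6062, -0.2057, 0.113]
eef_rot: [0.0, 0.726, -0.688, 0.0]
ft_force: [0.2, 1.1, 0.4]
grip_width: -0.0
```

```bash
python3 -c "
from h import *
st()
f=ctrl.grab_frame('top');a=cv2.resize(f['color'][175:230,160:310],(800,293),interpolation=2)
g=ctrl.grab_frame('scene');b=cv2.resize(g['color'][170:260,170:410],(800,300),interpolation=2)
cv2.imwrite('pics/t3.png',np.vstack([a,b]))"
```

```text
t 12.25 tcp [ 0.6062 -0.2057  0.113 ] fence -0.039 -0.2516 xang -1.5176 F [0.2 1.1 0.4] -0.0
```

View pics/t3.png

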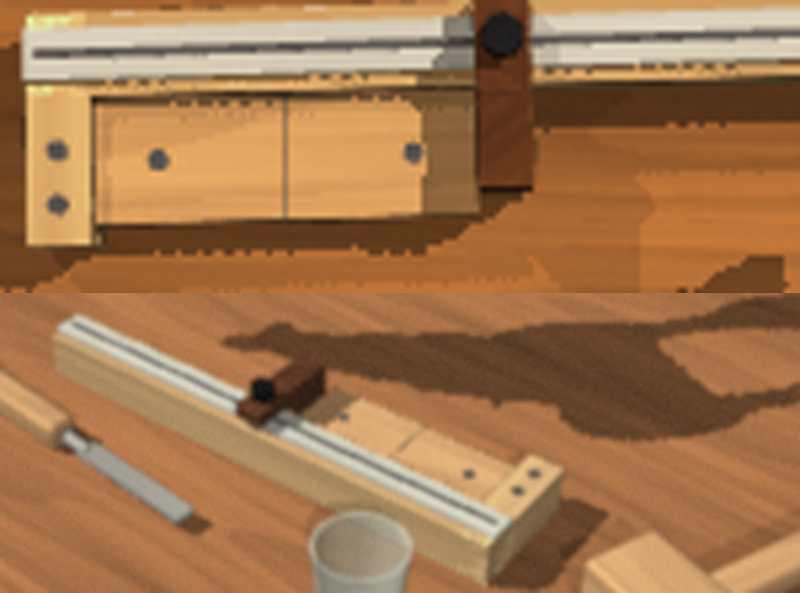

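The top half shows the rail filling the space from the end stop (x≈95) to the stop (x≈478). Its near edge, (97,225)–(478,212), is a touch steeper than the batten's, a possible few-mrad skew. There is time to spare, so I'll press it to the fence again and then re-seat the stop.

play_rows --targets '[{"claw": 0, "tx": -13.5, "ty": 45, "tz": 0, "roll": 0}, {"claw": 30, "tx": -13.5, "ty": 45, "tz": 0, "roll": 0}, {"claw": 85, "tx": -13.5, "ty": 45, "tz": 0, "roll": 0}, {"claw": 85, "tx": -13.5, "ty": 45, "tz": 0, "roll": 0}, {"claw": 85, "tx": -13.5, "ty": 45, "tz": 0, "roll": 0}]'

```text
time_s: 12.85
tcp_pos: [0.5376, 0.0262, 0.1133]
eef_rot: [0.0, 0.727, -0.686, -0.0]
ft_force: [1.3, -0.1, -0.1]
grip_width: 0.0583
```

play_rows --targets '[{"claw": 85, "tx": -14, "ty": 46, "tz": 0, "roll": 0}, {"claw": 85, "tx": -14, "ty": 46, "tz": 0, "roll": 0}, {"claw": 85, "tx": 0, "ty": 0, "tz": 0, "roll": 0}, {"claw": 85, "tx": 0, "ty": 0, "tz": -40, "roll": 0}, {"claw": 85, "tx": 0, "ty": 0, "tz": 0, "roll": 0}]'

```text
time_s: 13.35
tcp_pos: [0.5083, 0.1161, 0.0705]
eef_rot: [0.002, 0.728, -0.686, -0.002]
ft_force: [-1.1, -0.4, 0.1]
grip_width: 0.0851
```

```bash
python3 -c "
from h import *
st()"
```

```text
t 13.35 tcp [0.5083 0.1161 0.0705] fence -0.1183 0.0753 xang -1.5121 F [-1.1 -0.4  0.1] 0.085
```

play_rows --targets '[{"claw": 85, "tx": 0, "ty": -4, "tz": -40, "roll": 0}, {"claw": 85, "tx": 0, "ty": 0, "tz": -25, "roll": 0}, {"claw": 85, "tx": 0, "ty": 0, "tz": -5, "roll": 0}, {"claw": 85, "tx": 15, "ty": 1, "tz": 0, "roll": -0.002}, {"claw": 85, "tx": 15, "ty": 1, "tz": 0, "roll": 0}]'

```text
time_s: 13.85
tcp_pos: [0.5416, 0.1133, 0.0047]
eef_rot: [0.0, 0.726, -0.688, -0.0]
ft_force: [0.1, 0.6, 0.8]
grip_width: 0.0851
```

play_rows --targets '[{"claw": 85, "tx": 5, "ty": 0.3, "tz": 0, "roll": 0}, {"claw": 85, "tx": 3, "ty": 0.2, "tz": 0, "roll": 0}, {"claw": 85, "tx": 2, "ty": 0.1, "tz": 0, "roll": 0}, {"claw": 85, "tx": 0, "ty": 0, "tz": 0, "roll": 0}]'

```text
time_s: 14.25
tcp_pos: [0.551, 0.1138, 0.0036]
eef_rot: [0.0, 0.726, -0.687, -0.0]
ft_force: [-0.2, -0.6, -1.2]
grip_width: 0.0849
```

```bash
python3 -c "
from h import *
st()"
```

```text
t 14.25 tcp [0.551  0.1138 0.0036] fence -0.0759 0.0706 xang -1.516 F [-0.2 -0.6 -1.2] 0.085
```

play_rows --targets '[{"claw": 85, "tx": 2, "ty": 0.1, "tz": 0, "roll": 0.002}, {"claw": 85, "tx": 1, "ty": 0, "tz": 0, "roll": 0}]'

```text
time_s: 14.45
tcp_pos: [0.5541, 0.1139, 0.0033]
eef_rot: [0.0, 0.727, -0.687, -0.0]
ft_force: [-0.2, -0.3, 0.2]
grip_width: 0.0849
```

play_rows --targets '[{"claw": 85, "tx": 1, "ty": 0.1, "tz": 0, "roll": 0}, {"claw": 85, "tx": 0, "ty": 0, "tz": 0, "roll": 0}]'

```text
time_s: 14.65
tcp_pos: [0.5547, 0.114, 0.0032]
eef_rot: [0.0, 0.727, -0.687, -0.0]
ft_force: [-4.2, -0.4, 1.5]
grip_width: 0.0848
```

play_rows --targets '[{"claw": 85, "tx": 1, "ty": 0.1, "tz": 0, "roll": 0}, {"claw": 85, "tx": 0, "ty": 0, "tz": 0, "roll": 0}]'

```text
time_s: 14.85
tcp_pos: [0.5547, 0.114, 0.0031]
eef_rot: [0.001, 0.727, -0.687, -0.001]
ft_force: [-8.6, -1.0, 4.6]
grip_width: 0.0852
```

```bash
python3 -c "
from h import *
st()"
```

```text
t 14.85 tcp [0.5547 0.114  0.0031] fence -0.0722 0.0706 xang -1.5136 F [-8.6 -1.   4.6] 0.085
```

The rail was already solid at the same depth as before (fx −0.072), so it is flat. Now I'll re-seat the stop.

play_rows --targets '[{"claw": 85, "tx": -12, "ty": -0.7, "tz": 0, "roll": 0}, {"claw": 85, "tx": -25, "ty": -1.4, "tz": 0, "roll": 0}, {"claw": 85, "tx": 0, "ty": 0, "tz": 45, "roll": 0}, {"claw": 40, "tx": 0, "ty": 0, "tz": 45, "roll": 0}, {"claw": 0, "tx": 0, "ty": 0, "tz": 25, "roll": 0}]'

```text
time_s: 15.35
tcp_pos: [0.5202, 0.1121, 0.1213]
eef_rot: [-0.001, 0.727, -0.687, 0.001]
ft_force: [-0.4, 0.1, -0.2]
grip_width: 0.0583
```

play_rows --targets '[{"claw": 0, "tx": 15, "ty": -40, "tz": 0, "roll": 0}, {"claw": 0, "tx": 15, "ty": -40, "tz": 0, "roll": 0}, {"claw": 0, "tx": 25, "ty": -40, "tz": 0, "roll": 0}, {"claw": 0, "tx": 35, "ty": -30, "tz": 0, "roll": 0}, {"claw": 0, "tx": 0, "ty": 0, "tz": 0, "roll": 0}]'

```text
time_s: 15.85
tcp_pos: [0.6135, -0.0421, 0.1186]
eef_rot: [-0.001, 0.726, -0.688, 0.002]
ft_force: [0.4, 0.6, 0.2]
grip_width: 0.0
```

```bash
python3 -c "
from h import *
st()"
```

```text
t 15.85 tcp [ 0.6135 -0.0421  0.1186] fence -0.0224 -0.0886 xang -1.5174 F [0.4 0.6 0.2] 0.0
```

play_rows --targets '[{"claw": 0, "tx": -5, "ty": 0, "tz": -40, "roll": 0.003}, {"claw": 0, "tx": 0, "ty": 0, "tz": -40, "roll": 0}, {"claw": 0, "tx": 0, "ty": 0, "tz": -15, "roll": 0}, {"claw": 0, "tx": -0.5, "ty": 15, "tz": 0, "roll": 0}, {"claw": 0, "tx": -0.5, "ty": 12, "tz": 0, "roll": 0}]'

```text
time_s: 16.35
tcp_pos: [0.6037, -0.0099, 0.0241]
eef_rot: [-0.0, 0.728, -0.686, 0.0]
ft_force: [0.9, 0.5, 0.2]
grip_width: -0.0003
```

play_rows --targets '[{"claw": 0, "tx": -0.3, "ty": 5, "tz": 0, "roll": 0}, {"claw": 0, "tx": -0.2, "ty": 3, "tz": 0, "roll": 0}, {"claw": 0, "tx": 0, "ty": 0, "tz": 0, "roll": 0}]'

```text
time_s: 16.65
tcp_pos: [0.6036, -0.0029, 0.0246]
eef_rot: [-0.0, 0.728, -0.685, 0.001]
ft_force: [-1.3, -1.4, 0.1]
grip_width: 0.0001
```

```bash
python3 -c "
from h import *
st()"
```

```text
t 16.65 tcp [ 0.6036 -0.0029  0.0246] fence -0.03 -0.0489 xang -1.51 F [-1.3 -1.4  0.1] 0.0
```

play_rows --targets '[{"claw": 0, "tx": 0, "ty": 1, "tz": 0, "roll": 0}, {"claw": 0, "tx": 0, "ty": 0, "tz": 0, "roll": 0}]'

```text
time_s: 16.85
tcp_pos: [0.6036, -0.0027, 0.0245]
eef_rot: [-0.0, 0.728, -0.686, 0.001]
ft_force: [0.1, -8.7, 6.9]
grip_width: -0.0001
```

play_rows --targets '[{"claw": 0, "tx": 0, "ty": 0.5, "tz": 0, "roll": 0}, {"claw": 0, "tx": 0, "ty": 0, "tz": 0, "roll": 0}]'

```text
time_s: 17.05
tcp_pos: [0.6036, -0.0027, 0.0245]
eef_rot: [-0.0, 0.728, -0.686, 0.001]
ft_force: [-1.2, -11.9, 6.8]
grip_width: 0.0001
```

Solid at the same spot (y −0.0027). I'll retreat, check with one last picture and hand in.

play_rows --targets '[{"claw": 0, "tx": 0.3, "ty": -6, "tz": 0, "roll": 0}, {"claw": 0, "tx": 1.5, "ty": -30, "tz": 0, "roll": 0}, {"claw": 0, "tx": 0, "ty": 0, "tz": 45, "roll": 0}, {"claw": 0, "tx": 0, "ty": 0, "tz": 45, "roll": 0}, {"claw": 0, "tx": 0, "ty": -40, "tz": 20, "roll": 0}]'

```text
time_s: 17.55
tcp_pos: [0.6059, -0.0752, 0.1375]
eef_rot: [-0.002, 0.729, -0.684, 0.002]
ft_force: [0.1, -1.9, -1.1]
grip_width: -0.0
```

play_rows --targets '[{"claw": 0, "tx": 0, "ty": -45, "tz": 0, "roll": 0}, {"claw": 0, "tx": 0, "ty": -45, "tz": 0, "roll": 0}, {"claw": 0, "tx": 0, "ty": -30, "tz": 0, "roll": 0}, {"claw": 0, "tx": 0, "ty": 0, "tz": 0, "roll": 0}, {"claw": 0, "tx": 0, "ty": 0, "tz": 0, "roll": 0}]'

```text
time_s: 18.05
tcp_pos: [0.6044, -0.1978, 0.1335]
eef_rot: [-0.0, 0.727, -0.686, -0.0]
ft_force: [-0.1, 0.7, -0.4]
grip_width: 0.0
```

```bash
python3 -c "
from h import *
st()
f=ctrl.grab_frame('top');a=cv2.resize(f['color'],(800,600))[180:440,80:680]
a=cv2.resize(f['color'][175:230,160:310],(800,293),interpolation=2)
b=cv2.resize(f['color'][110:280,50:430],(685,306))
b=np.pad(b,((0,0),(0,115),(0,0)))
cv2.imwrite('pics/t4.png',np.vstack([a,b]))"
```

```text
t 18.05 tcp [ 0.6044 -0.1978  0.1335] fence -0.0403 -0.2435 xang -1.5123 F [-0.1  0.7 -0.4] 0.0
```

View pics/t4.png

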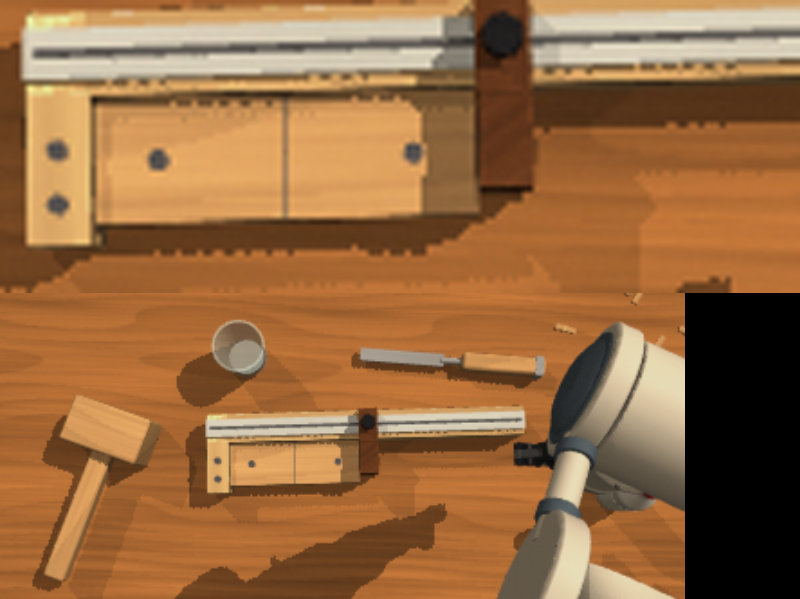

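The rail sits tight between the end stop (x≈93) and the stop (x≈478), flat to the fence. The mallet, tumbler and chisel are where they were. The arm is clear, with about zero force.

```bash
python3 -c "
from h import *
ctrl.job_done(); st()"
```

```text
the job is handed in; nothing more can be done
the job is handed in; nothing more can be done
```

The rail is flat against the fence and held between the end stop and the sliding stop. I handed the job in at about 18 s of the 48 s allowed.

**What I did:** I pushed the rail against the fence with the two open fingertips until the force reached about 12 N with no more movement. Then I pushed the sliding stop with the shut fingers, which carried the rail along to the end stop, until it went solid at about 14 N. After that I pressed the rail to the fence once more and re-seated the stop.

**Last checks:**
- **Rail and stop:** on the second pass both went solid within about 0.2 mm of where they had before. The final top view shows no gap at either end.
- **Skew:** in the picture before the second pass, the rail's near edge looked a few mrad steeper than the fence. At that image resolution I took it as reading noise, because the second press found the rail already flat.
- **Other items:** the mallet, chisel and tumbler are where they were. The arm mostly hid the glue bottle in the last view, but nothing touched it by the force readings.
- **Arm:** it was clear of everything at hand-in, with the force reading near zero.

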